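Move the row of jars to the metal tray in the same order

ROBOT

A 6-joint arm with a two-finger parallel gripper is mounted at the origin on a cart in front of the work surface, level with it; the furniture and walls round the work are solid. World frame = base frame: x ahead of the robot, y to its left, z up, the work surface at z = 0. Lengths are in m, angles in rad, forces in N, time in s.
With the tool pointing down it reaches from about 0.35 to 0.85 m from the base axis. Payload 8.1 kg.
Tool frame: the origin (TCP) lies midway between the tips of the shut fingers; the grasp point (between the pads) lies robot.grip_depth behind it (robot.grip_depth is the distance from the TCP to the grasp point, in m); z points along the fingers, y is the line along which they close (so a half turn about z gives the same grasp; the last joint's range is limited). The gripper opens to 93 mm and grips with 3 to 60 N. Pads are 15 mm wide; open, the fingers measure 128 mm over their backs; the gripper's body (75 mm by 188 mm) begins 65 mm behind the grasp point.
Start: joints at [1.201, 0.13, 1.488, -0, 1.523, -0.085], TCP at [0.169, 0.576, 0.219] pointing down, gripper open.
Joint ranges: [-2.96, 2.96], [-0.89, 2.26], [0.02, 2.5], [-1.34, 4.48], [0, 2.73], [-2.66, 2.66]. Speed limits (rad/s): [2.39, 2.39, 2.79, 3.14, 3.14, 3.14].

INTERFACE

Orientations are given as a rotation vector (axis times angle).
In Python, from plant import robot gives the robot as it stands.
- The arm moves only by the tool carry_out, never from a script. Its argument "rows" is a list of rows, each a list of 6 numbers: the shift along the tool's x, y, z in m, then the turn, a rotation vector about the tool's x, y, z in degrees. A call has 1 to 12 rows; each row is the pose to reach, as a shift and turn from the pose commanded when the call began, along the tool's axes at that moment; what a row does not reach only later rows make up. A row lasts 1/8 s, in which the tool goes at most 62.5 mm and 10.7 degrees, less where a joint would pass 70% of its speed; a pose out of reach is approached as far as the arm can. A call with a gripper value outside its range is refused whole. "jaw" is the closure in counts, from 0 (fully open) to 255 (shut), set as the call begins (left out, the last holds). The fingers move at their own pace and stop on an object; "force" is the grip in N (left out, the last holds). Time passes only in rows, so rows that repeat a pose let the fingers close. It gives the time, the measured TCP pose, the force, the opening and the grip force at its end, in the units of the state.
- robot.read_state(): the state, without advancing time (a new reading comes with each control period).
- robot.read_camera(name): name is "side" or "top" or "wrist"; returns the picture (400x640x3 uint8, red, green, blue); there is no depth.
- robot.camera_model(name): a dict with "fx", "fy", "cx", "cy" (pixels), "dist" ([k1, k2, p1, p2, k3] as OpenCV has them; the pictures are not rectified), "R" (3x3) and "t" (3): a world point X has camera coordinates R X + t; the wrist camera has in their place "mount" (4x4, takes a point from camera to tool coordinates, whose origin is the TCP and whose axes are the flange's). Camera axes: x right, y down, z forward; pixel columns grow to the right and rows downward; lengths in m; the calibration is good to about 2 mm. A picture is of the moment at which its call begins: read the wrist's pose just before it. camera_model takes no time and is no camera call.
- robot.close_job(): hands the job in; it is judged then, once.
Trained networks look in the newest picture that a camera, given by its name, has taken for a name from the list of things; names that differ only in an ending like _2 or _b are one class to them, and where a whole thing is asked for, a point or a joint stands for the part that bears it (a point fixed in the world has none). Each returns a list of dicts, best first, with "conf" (0 to 1); they miss things now and then, are a little off and sometimes report something else, mostly with a low value. They report only what shows in the picture. A call takes as long as a camera call. They do not tell look-alikes from the thing itself.
- robot.outline_of(camera, target): "pixels" (400x640 bool, what is visible of it) and "pixel" ([column, row] in pixels, amid what is visible of it).
The state is a dict: "t": time; "q": joint angles; "dq": joint speeds; "joint_torque": joint torques, N m; "tool_pos": TCP position; "orientation": TCP orientation; "force": force on the tool from outside, world axes, zero at the start; "wrist_torque": the same for the moment, N m; "opening": finger opening in m; "gripper_force": force on a finger pad.
Only numpy, scipy, OpenCV 4.12 (cv2) and the standard library are available. Lean on these libraries where they do the work, as an engineer would, in place of code of your own. Each camera call takes 0.05 s, during which the arm holds its last target. There are 200 camera calls.

TASK

Move the four seasoning jars from the wooden tray to the metal tray so that they stand in the same order counted from the blue end, upright, one in each compartment. Take them one at a time, beginning with the jar at the blue end of the wooden tray and filling the metal tray from its own blue end, leaving the other jars in their compartments until their turn. Do not tip a jar over, and leave the kitchen timer and the flat tin between the trays where they are.

Things in the scene. Friction and masses are not known exactly. Their poses are not given: they have to be found in the camera images.
- jar_yellow_mid (a point): spice jar with a mustard-yellow lid and a tan label, diameter 44 mm, 100 mm tall. Stands upright in one of the wooden tray's compartments (which one varies), up to 4 mm off its centre. This point: on its axis, 50 mm above its foot, half-way up; z is its upward axis. Round, about 0.11 kg, loose.
- jar_green_mid (a point): spice jar with a white lid that has a green top, and a green label, diameter 43 mm, 100 mm tall. Stands upright in one of the wooden tray's compartments (which one varies), up to 4 mm off its centre. This point: on its axis, 50 mm above its foot, half-way up; z is its upward axis. Round, about 0.11 kg, loose.
- jar_blue_mid (a point): spice jar with a white lid that has a dark blue mark on top, and a dark blue label, diameter 47 mm, 98 mm tall. Stands upright in one of the wooden tray's compartments (which one varies), up to 4 mm off its centre. This point: on its axis, 49 mm above its foot, half-way up; z is its upward axis. Round, about 0.11 kg, loose.
- shaker_mid (a point): grey salt shaker with a domed top, the fourth jar: diameter 44 mm up to 70 mm above its foot, then narrowing; 90 mm tall. Stands upright in one of the wooden tray's compartments (which one varies), up to 4 mm off its centre. This point: on its axis, 45 mm above its foot, half-way up; z is its upward axis. Round, about 0.1 kg, loose.
- wood_tray: low open tray of dark wood, 277 x 72 mm, with a row of four compartments, each 63 mm along the row, 62 mm across. The four jars start here. Fixed. Origin: centre of its underside, on the worktop; x along the row, y across; compartment centres at x = -102, -34, 34, 102 mm. Floors 6 mm, wall tops 26 mm above the worktop. One end plate is blue, the other white; which end is which varies.
- grey_tray: low open tray of grey painted metal, 277 x 72 mm, with a row of four compartments, each 63 mm along the row, 62 mm across. Empty at the start: the jars go here. Fixed. Origin: centre of its underside, on the worktop; x along the row, y across; compartment centres at x = -102, -34, 34, 102 mm. Floors 6 mm, wall tops 26 mm above the worktop. One end plate is blue, the other white; which end is which varies.
- wood_tray_blue: the blue end plate of the wooden tray (14 mm thick, 78 mm across the row, 34 mm high, with a small loop handle up to 48 mm): it marks the blue end. Origin: centre of its underside, on the tray's long axis, 145.5 mm from the tray's origin; compartments follow at 43.5, 111.5, 179.5 and 247.5 mm from it.
- grey_tray_blue: the blue end plate of the metal tray (14 mm thick, 78 mm across the row, 34 mm high, with a small loop handle up to 48 mm): it marks the blue end. Origin: centre of its underside, on the tray's long axis, 145.5 mm from the tray's origin; compartments follow at 43.5, 111.5, 179.5 and 247.5 mm from it.
- timer_mid (a point): bystander, to be left alone: red and white kitchen timer, diameter 63 mm, 54 mm tall, loose on the worktop between the trays. This point: its centre, half-way up.
- tin_mid (a point): bystander, to be left alone: flat yellow and blue food tin, diameter 86 mm, 40 mm tall, loose on the worktop between the trays. This point: its centre, half-way up.
Mind the look-alikes: they are no part of the job. What is shaped like the part that bears jar_blue_mid but purple is not meant.

How it is judged:
By the outcome, as a careful person would: the job done as asked, in the order asked, and still so for the second after the job is handed in, with the robot touching nothing.
It also fails if it takes over 128 s, if anything falls off the work surface, if the arm or the gripper's body presses on something with over 40 N, if the wrist force passes 120 N, or if a joint passes its speed limit or range.

## Working session

There is one attempt and no reset: what is moved stays moved. The work goes in short steps, Python scripts to look and compute and a tool call to move; the robot and the scene stay as the last step left them, time stands still between calls to the robot, and variables do not carry over. Pictures are saved under pics/ and viewed, at most 14 in all, crops included, and the job is handed in when it is done.

Besides the shell and the picture viewer there is one more tool, called after "Emit:" as name(argument=value, ...), one argument or row to a line, values as JSON. carry_out: Moves the arm, as the interface text tells. Its arguments: {"type":"object","properties":{"rows":{"type":"array"},"jaw":{"type":"number"},"force":{"type":"number"}},"required":["rows"]}

```bash
ls; mkdir -p pics
python3 - <<'E'
from plant import robot
import cv2,numpy as np
s=robot.read_state();print(s['t'],s['tool_pos'],s['orientation'],s['opening'],robot.grip_depth)
for c in('top','side'):
    cv2.imwrite(f'pics/{c}0.png',robot.read_camera(c)[:,:,::-1])
    m=robot.camera_model(c);print(c,m['fx'],m['dist'],(-np.array(m['R']).T@np.array(m['t'])).round(3))
    for n in['jar_yellow_mid','jar_green_mid','jar_blue_mid','shaker_mid','wood_tray','grey_tray','wood_tray_blue','grey_tray_blue','timer_mid','tin_mid']:
        print(n,[(round(float(d['conf']),2),np.round(d['pixel']).tolist(),int(d['pixels'].sum())) for d in robot.outline_of(c,n)][:3])
E
```

```text
pics
0.0 [0.16834281 0.57530844 0.21760199] [-4.45757479e-01 -3.10936259e+00  2.77797775e-03] 0.09336061626850531 0.0188
top 434.78081056199204 [-0.05023133  0.          0.          0.          0.        ] [ 0.47  -0.043  1.16 ]
jar_yellow_mid [(0.52, [380.0, 222.0], 287)]
jar_green_mid [(0.79, [370.0, 246.0], 262)]
jar_blue_mid [(0.84, [381.0, 193.0], 405), (0.7, [422.0, 277.0], 412), (0.66, [220.0, 125.0], 452)]
shaker_mid [(0.72, [388.0, 169.0], 261)]
wood_tray [(0.59, [374.0, 212.0], 1487)]
grey_tray [(0.79, [233.0, 209.0], 3098), (0.35, [371.0, 210.0], 1710)]
wood_tray_blue [(0.61, [381.0, 194.0], 419), (0.6, [391.0, 153.0], 161)]
grey_tray_blue [(0.46, [226.0, 153.0], 180), (0.42, [391.0, 153.0], 138)]
timer_mid [(0.77, [295.0, 250.0], 443), (0.26, [380.0, 219.0], 323)]
tin_mid [(0.92, [305.0, 190.0], 910)]
side 512.8724108650931 [-0.11251696  0.          0.          0.          0.        ] [0.718 0.832 1.021]
jar_yellow_mid [(0.77, [327.0, 162.0], 515), (0.56, [297.0, 162.0], 667)]
jar_green_mid [(0.76, [347.0, 160.0], 490)]
jar_blue_mid [(0.96, [296.0, 163.0], 583), (0.78, [250.0, 307.0], 881), (0.62, [365.0, 130.0], 516)]
shaker_mid [(0.92, [272.0, 162.0], 342)]
wood_tray [(0.9, [314.0, 177.0], 1313)]
grey_tray [(0.74, [346.0, 287.0], 3674)]
wood_tray_blue [(0.54, [261.0, 171.0], 128)]
grey_tray_blue [(0.74, [288.0, 303.0], 205)]
timer_mid [(0.92, [366.0, 220.0], 532)]
tin_mid [(0.65, [307.0, 225.0], 1038)]
```

View pics/top0.png

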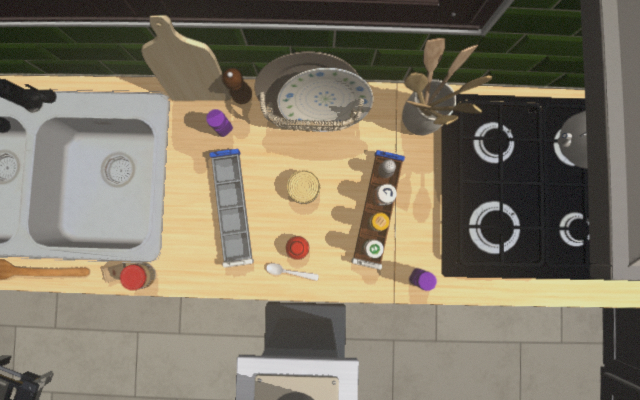

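View pics/side0.png

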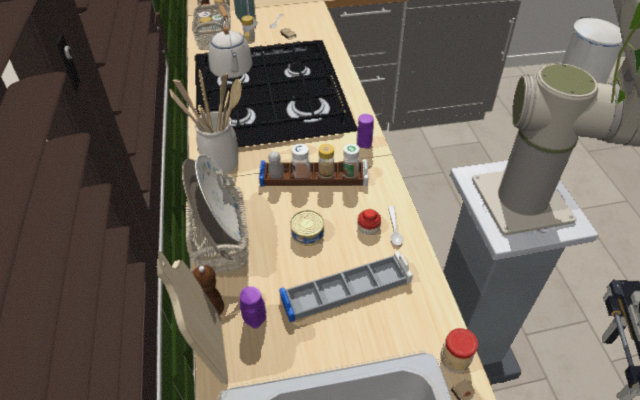

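The top view shows both blue ends at the far side: wood (390,155), metal (225,153). From the blue end the jars are shaker (389,167), blue (386,194), yellow (380,221) and green (375,248). Look-alikes are the purple jars at (219,123) and (424,280), plus the red-lidded jar at (133,276) and the pepper mill at (235,85). All of these stand outside the tray, so I leave them alone. Next is a close crop with measured positions.

```bash
cat > h.py <<'E'
from plant import robot
import cv2,numpy as np
from scipy.spatial.transform import Rotation as Ro
def ray(c,px):
    m=robot.camera_model(c);K=np.array([[m['fx'],0,m['cx']],[0,m['fy'],m['cy']],[0,0,1]])
    u=cv2.undistortPoints(np.array([[px]],float),K,np.array(m['dist'],float))[0,0]
    if 'R' in m: R=np.array(m['R']);o=-R.T@np.array(m['t']);return o,R.T@np.r_[u,1]
    s=robot.read_state();M=np.array(m['mount']);W=Ro.from_rotvec(s['orientation']).as_matrix()
    return W@M[:3,3]+s['tool_pos'],W@M[:3,:3]@np.r_[u,1]
def onz(c,px,z):
    o,d=ray(c,px);return o+d*(z-o[2])/d[2]
def proj(c,X):
    m=robot.camera_model(c);K=np.array([[m['fx'],0,m['cx']],[0,m['fy'],m['cy']],[0,0,1]])
    if 'R' in m: R=np.array(m['R']);t=np.array(m['t'],float)
    else:
        s=robot.read_state();M=np.array(m['mount']);W=Ro.from_rotvec(s['orientation']).as_matrix()
        R=(W@M[:3,:3]).T;t=-R@(W@M[:3,3]+s['tool_pos'])
    return cv2.projectPoints(np.array(X,float).reshape(-1,3),cv2.Rodrigues(R)[0],t,K,np.array(m['dist'],float))[0][:,0]
def go(xyz,yaw,s=None):
    """shift & turn in tool axes to reach TCP xyz, tool pointing down, tool y along world angle yaw"""
    s=s or robot.read_state();W=Ro.from_rotvec(s['orientation'])
    y=np.array([np.cos(yaw),np.sin(yaw),0]);z=np.array([0,0,-1.]);T=np.c_[np.cross(y,z),y,z]
    d=W.inv().apply(np.array(xyz)-s['tool_pos']);r=(W.inv()*Ro.from_matrix(T)).as_rotvec(degrees=True)
    return (d*1000).round(1),r.round(2)
E
python3 - <<'E'
from h import *
for c in('top','side'):
    im=robot.read_camera(c)[:,:,::-1].copy();hsv=cv2.cvtColor(im,cv2.COLOR_BGR2HSV)
    mk=cv2.inRange(hsv,(105,130,70),(120,255,255))
    n,l,st,ce=cv2.connectedComponentsWithStats(mk)
    for i in range(1,n):
        if st[i,4]>25: print(c,'bluecomp',ce[i].round(1),st[i],onz(c,ce[i],.02 if c=='side' else .034).round(3))
    for n in['grey_tray','wood_tray']:
        d=robot.outline_of(c,n)[0];p=d['pixels'].astype(np.uint8)
        print(c,n,cv2.minAreaRect(cv2.findNonZero(p)))
top=robot.read_camera('top')[:,:,::-1]
a=cv2.resize(top[140:275,200:260],None,fx=4.4,fy=4.4,interpolation=3)
b=cv2.resize(top[140:275,345:415],None,fx=4.4,fy=4.4,interpolation=3)
cv2.imwrite('pics/crop.png',np.hstack([a,b]))
E
```

```text
top bluecomp [224.3 152.5] [210 149  29   8 110] [0.683 0.208 0.034]
top bluecomp [394.4 155.9] [384 153  20   7  56] [ 0.685 -0.239  0.034]
top grey_tray ((231.2013702392578, 207.7115936279297), (106.9681625366211, 30.14504051208496), 83.2901611328125)
top wood_tray ((377.58233642578125, 209.2046661376953), (28.55359649658203, 105.56672668457031), 11.768290519714355)
side bluecomp [262.  172.9] [260 161   5  25  89] [ 0.691 -0.226  0.02 ]
side bluecomp [286.9 304.7] [280 288  15  34 204] [0.684 0.213 0.02 ]
side grey_tray ((346.1495056152344, 286.10186767578125), (34.31797790527344, 119.5154037475586), 72.13990783691406)
side wood_tray ((313.0618896484375, 173.796875), (100.00450897216797, 23.669002532958984), 0.7538483738899231)
```

View pics/crop.png

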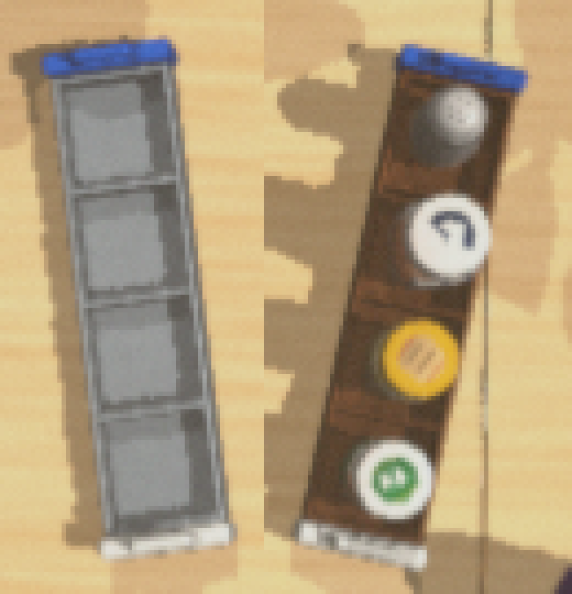

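The crop confirms the order from the blue end: shaker, dark-blue mark, yellow, green. The metal tray is empty, with its blue end at the top. Now I turn these pixels into positions and cross-check them in the side view.

```bash
python3 - <<'E'
from h import *
G=lambda u,v:(200+u/4.4-.5+.11,140+v/4.4-.39)
W=lambda u,v:(345+(u-264)/4.4-.39,140+v/4.4-.39)
out={}
for n,f,b,w in(('grey',G,(110,59),(168,540)),('wood',W,(462,67),(361,545))):
    B=onz('top',f(*b),.034);E=onz('top',f(*w),.034);ax=B-E;L=np.hypot(*ax[:2]);c=(B+E)/2
    a=np.arctan2(ax[1],ax[0]);u=np.array([np.cos(a),np.sin(a)])
    print(n,'len(.291)',L.round(4),'c',c.round(4),'angle',np.degrees(a).round(2))
    for i,k in enumerate((102,34,-34,-102)):
        p=c[:2]+u*k/1000;print('  comp',i,p.round(4))
    P=[np.r_[c[:2]+u*s*.1455,.017] for s in(1,-1)];print('  side proj ends',proj('side',P).round(1).tolist())
for n,p,z in(('shaker',(465,108),.096),('blue',(449,235),.104),('yellow',(421,359),.106),('green',(394,480),.106)):
    X=onz('top',W(*p),z);print(n,X.round(4),'side top/foot',proj('side',[X,[X[0],X[1],.026]]).round(1).tolist())
E
python3 - <<'E'
import sys;sys.path.insert(0,'.')
from h import *
im=robot.read_camera('side')[:,:,::-1];cv2.imwrite('pics/sc.png',cv2.resize(im[135:195,250:380],None,fx=6,fy=6,interpolation=3))
E
```

```text
grey len(.291) 0.2878 c [0.5396 0.184  0.034 ] angle 9.32
  comp 0 [0.6403 0.2005]
  comp 1 [0.5732 0.1895]
  comp 2 [0.5061 0.1785]
  comp 3 [0.439  0.1675]
  side proj ends [[287.1, 303.5], [402.9, 266.5]]
wood len(.291) 0.2896 c [ 0.5458 -0.1985  0.034 ] angle -11.07
  comp 0 [ 0.6459 -0.2181]
  comp 1 [ 0.5791 -0.2051]
  comp 2 [ 0.5124 -0.192 ]
  comp 3 [ 0.4457 -0.179 ]
  side proj ends [[262.8, 173.3], [365.7, 172.8]]
shaker [ 0.6526 -0.2182  0.096 ] side top/foot [[273.7, 152.6], [275.5, 171.3]]
blue [ 0.5797 -0.2087  0.104 ] side top/foot [[300.6, 149.0], [301.6, 169.9]]
yellow [ 0.5104 -0.1938  0.106 ] side top/foot [[326.8, 148.6], [326.8, 170.1]]
green [ 0.4437 -0.18    0.106 ] side top/foot [[352.0, 148.7], [351.0, 170.2]]
```

View pics/sc.png

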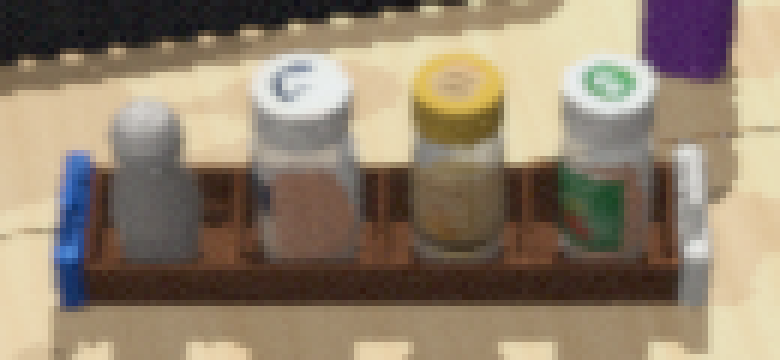

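The side view agrees with the estimates to within about 1 px: lids at (274,153), (300,149), (326,149) and (351,149). Now I move to hover over the shaker.

```bash
python3 -c "
from h import *
print(go((.651,-.218,.19),np.radians(78.9)), np.array(robot.read_state()['q']).round(2))"
```

```text
(array([-686.1, -626.3,   28.6]), array([-0.  , -0.  , -5.22])) [ 1.2   0.13  1.49  0.    1.52 -0.09]
```

Emit:
carry_out(
  rows=[
    [-0.343,-0.313,0,0,0,-3],
    [-0.343,-0.313,0,0,0,-3],
    [-0.686,-0.626,0,0,0,-5.2],
    [-0.686,-0.626,0,0,0,-5.2],
    [-0.686,-0.626,0,0,0,-5.2],
    [-0.686,-0.626,0,0,0,-5.2],
    [-0.686,-0.626,0.01,0,0,-5.2],
    [-0.686,-0.626,0.01,0,0,-5.2],
    [-0.686,-0.626,0.02,0,0,-5.2],
    [-0.686,-0.626,0.02,0,0,-5.2],
    [-0.686,-0.626,0.028,0,0,-5.2],
    [-0.686,-0.626,0.028,0,0,-5.2],
  ],
  jaw=0,
  force=20,
)

```text
t: 3.0
tool_pos: [0.559, -0.0667, 0.203]
orientation: [0.305, 3.126, 0.0]
force: [-0.7, 0.5, 1.3]
opening: 0.0931
gripper_force: 0.0
```

```bash
python3 -c "
from h import *
s=robot.read_state();print(s['t'],s['tool_pos'],go((.651,-.218,.19),np.radians(78.9)), np.array(s['q']).round(2))"
```

```text
3.0 [ 0.55896281 -0.06668578  0.20296177] (array([-119.5, -130.7,   13. ]), array([ 0.01,  0.05, -0.03])) [-0.21  0.04  1.62  0.    1.49 -1.59]
```

Emit:
carry_out(
  rows=[
    [-0.03,-0.033,0,0,0,0],
    [-0.06,-0.066,0,0,0,0],
    [-0.09,-0.099,0.013,0,0,0],
    [-0.1195,-0.1305,0.013,0,0,0],
    [-0.1195,-0.1305,0.013,0,0,0],
    [-0.1195,-0.1305,0.013,0,0,0],
  ],
)

```text
t: 3.75
tool_pos: [0.6499, -0.2154, 0.1895]
orientation: [-0.305, -3.126, -0.001]
force: [0.0, 0.7, -0.7]
opening: 0.0928
gripper_force: 0.0
```

Run:
```python
from h import *
s=robot.read_state();im=robot.read_camera('wrist')[:,:,::-1].copy()
print(s['tool_pos'],go((.651,-.218,.041),np.radians(78.9)))
for n,p in(('shaker',(.6515,-.2182,.096)),('blue',(.5797,-.2087,.104)),('y',(.5104,-.1938,.106))):print(n,proj('wrist',p).round(1))
for n in['shaker_mid','jar_blue_mid','jar_yellow_mid','wood_tray_blue']:
    print(n,[(round(float(d['conf']),2),np.round(d['pixel']).tolist(),cv2.boundingRect(d['pixels'].astype(np.uint8))) for d in robot.outline_of('wrist',n)][:2])
cv2.imwrite('pics/w1.png',im)
```

```text
[ 0.64988194 -0.21544939  0.18946451] (array([ -1.6,  -2.8, 148.9]), array([ 0.02, -0.01,  0.01]))
shaker [[316.8 202.2]]
blue [[311.6 126.8]]
y [[312.6  37.9]]
shaker_mid [(0.58, [318.0, 192.0], (299, 168, 36, 47))]
jar_blue_mid [(0.96, [631.0, 202.0], (616, 180, 24, 38)), (0.56, [308.0, 127.0], (284, 102, 51, 54))]
jar_yellow_mid [(0.81, [313.0, 49.0], (284, 13, 51, 70)), (0.55, [622.0, 156.0], (605, 146, 35, 17))]
wood_tray_blue [(0.92, [309.0, 212.0], (283, 208, 62, 16))]
```

View pics/w1.png

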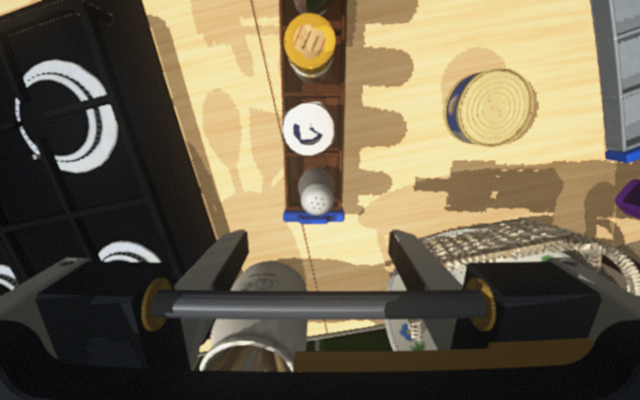

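The wrist view shows the shaker top at (317,201), against a predicted (317,202), and the dark-blue jar at (308,127). The utensil pot sits near the gripper at (255,330), so I check that clearance before going down.

Run:
```python
from h import *
def tri(*cp):
    A=np.zeros((3,3));b=np.zeros(3)
    for c,p in cp:
        o,d=ray(c,p);d/=np.linalg.norm(d);Q=np.eye(3)-np.outer(d,d);A+=Q;b+=Q@o
    return np.linalg.solve(A,b).round(3)
print('rim',tri(('side',(216,130)),('wrist',(255,360))),tri(('side',(216,130)),('top',(428,100))))
print('base front z0 side',onz('side',(220,170),0).round(3),'top',onz('top',(415,133),0).round(3), 'side pot right edge z.07',onz('side',(237,150),.07).round(3))
print('spoon',tri(('side',(178,92)),('top',(412,80))),tri(('side',(205,75)),('top',(433,55))))
```

```text
rim [ 0.801 -0.314  0.127] [ 0.802 -0.301  0.136]
base front z0 side [ 0.809 -0.284  0.   ] top [ 0.757 -0.301  0.   ] side pot right edge z.07 [ 0.751 -0.28   0.07 ]
spoon [ 0.833 -0.235  0.299] [ 0.81  -0.253  0.35 ]
```

The pot front is at x≈0.75, about 6 cm beyond the gripper body, so it is clear. Going down now and gripping.

Emit:
carry_out(
  rows=[
    [-0.0015,-0.003,0.04,0,0,0],
    [-0.0015,-0.003,0.08,0,0,0],
    [-0.0015,-0.003,0.115,0,0,0],
    [-0.0015,-0.003,0.135,0,0,0],
    [-0.0015,-0.003,0.149,0,0,0],
    [-0.0015,-0.003,0.149,0,0,0],
    [-0.0015,-0.003,0.149,0,0,0],
  ],
)

```text
t: 4.88
tool_pos: [0.6521, -0.2194, 0.0425]
orientation: [0.304, 3.125, -0.001]
force: [-0.5, 0.3, 0.4]
opening: 0.0926
gripper_force: 0.0
```

Emit:
carry_out(
  rows=[
    [0,0,0,0,0,0],
    [0,0,0,0,0,0],
    [0,0,0,0,0,0],
    [0,0,0,0,0,0],
    [0,0,0,0,0,0],
    [0,0,0,0,0,0],
    [0,0,0,0,0,0],
    [0,0,0,0,0,0],
  ],
  jaw=255,
  force=20,
)

```text
t: 5.88
tool_pos: [0.6509, -0.2189, 0.0407]
orientation: [-0.304, -3.127, -0.0]
force: [-0.2, 0.8, -0.3]
opening: 0.0399
gripper_force: 19.7
```

Emit:
carry_out(
  rows=[
    [0,0,-0.01,0,0,0],
    [0,0,-0.03,0,0,0],
    [0,0,-0.06,0,0,0],
    [0,0,-0.09,0,0,0],
    [0,0,-0.12,0,0,0],
    [0,0,-0.12,0,0,0],
    [0,0,-0.12,0,0,0],
  ],
)

```text
t: 6.75
tool_pos: [0.6507, -0.2189, 0.1603]
orientation: [-0.304, -3.127, -0.0]
force: [0.5, -0.2, -1.0]
opening: 0.0394
gripper_force: 19.7
```

Run:
```python
from h import *
s=robot.read_state();print(s['opening'],s['gripper_force'],s['tool_pos'])
a=robot.read_camera('side')[100:200,220:340,::-1];b=robot.read_camera('wrist')[100:400,140:500,::-1]
cv2.imwrite('pics/l1.png',np.hstack([cv2.resize(a,(360,300),interpolation=3),b]))
print(go((.6403,.2005,.165),np.radians(99.3)))
```

```text
0.03943410427365732 19.661741217787494 [ 0.65073801 -0.2189149   0.1603496 ]
(array([ 90.3, 409.3,  -5.7]), array([  0.06,  -0.16, -20.42]))
```

View pics/l1.png

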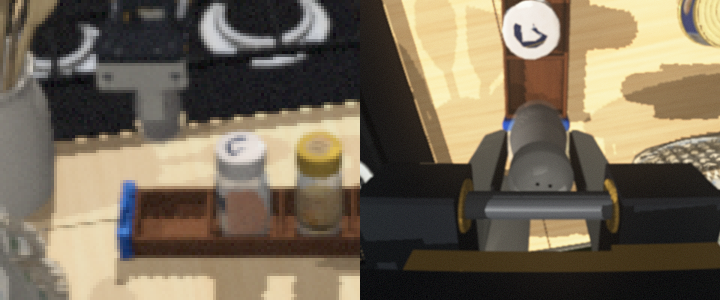

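The shaker is held upright, and its compartment at crop (170,215) is empty. I check how far the jar's axis is offset in the hand.

Run:
```python
from h import *
s=robot.read_state();p=np.array(s['tool_pos'])
for dz in(.02,0,-.02,-.04): print(dz,proj('side',p+[0,0,dz]).round(1),proj('wrist',p+[0,0,dz]).round(1))
for c in('side','wrist'):
    robot.read_camera(c)
    for d in robot.outline_of(c,'shaker_mid')[:1]:
        m=d['pixels'];print(c,d['conf'],cv2.boundingRect(m.astype(np.uint8)))
        for r in np.where(m.any(1))[0][::4]: x=np.where(m[r])[0];print(r,x.min(),x.max())
print('mm/px side', proj('side',[p,p+[.01,0,0],p+[0,.01,0]]).round(2).tolist())
```

```text
0.02 [[272.3 128.6]] [[320.9 257. ]]
0 [[272.9 134.5]] [[320.6 242.1]]
-0.02 [[273.4 140.3]] [[320.3 230.1]]
-0.04 [[274. 146.]] [[320.1 220.2]]
side 0.58 (265, 130, 16, 18)
130 277 277
134 266 280
138 265 280
142 267 280
146 270 277
wrist 0.93 (288, 199, 66, 93)
199 314 320
203 303 332
207 299 336
211 296 339
215 294 342
219 292 344
223 290 346
227 288 348
231 288 349
235 288 349
239 288 349
243 288 349
247 288 350
251 288 348
255 289 348
259 290 348
263 290 349
267 290 351
271 289 352
275 289 353
279 289 353
283 289 352
287 290 351
291 304 308
mm/px side [[272.87, 134.5], [269.1, 135.0], [273.35, 136.89]]
```

The held axis matches the jar's within 1 px, so the grasp is centred. Carrying it across with a slight arc toward the robot, away from the dish rack.

Emit:
carry_out(
  rows=[
    [0.02,0.03,-0.005,0,0,-2],
    [0.045,0.075,-0.005,0,0,-4],
    [0.07,0.12,-0.005,0,0,-6],
    [0.09,0.165,-0.005,0,0,-8],
    [0.1,0.21,-0.005,0,0,-10],
    [0.105,0.255,-0.005,0,0,-12.5],
    [0.105,0.3,-0.005,0,0,-15],
    [0.1,0.345,-0.005,0,0,-18],
    [0.095,0.385,-0.005,0,0,-20.4],
    [0.0903,0.4093,-0.005,0,0,-20.4],
    [0.0903,0.4093,-0.005,0,0,-20.4],
    [0.0903,0.4093,-0.005,0,0,-20.4],
  ],
)

```text
t: 8.55
tool_pos: [0.641, 0.1994, 0.1652]
orientation: [0.254, -3.13, 0.001]
force: [-0.4, -1.3, -0.4]
opening: 0.0398
gripper_force: 19.7
```

Run:
```python
from h import *
s=robot.read_state();print(s['t'],s['tool_pos'],go((.6403,.2005,.043),np.radians(99.3)))
b=robot.read_camera('wrist')[:,:,::-1].copy()
u=np.radians(9.3);e=np.array([np.cos(u),np.sin(u)]);f=np.array([-e[1],e[0]]);c=np.array([.5396,.184])
for k in(.102,.034,-.034,-.102):
    P=[np.r_[c+e*(k+i*.0315)+f*j*.031,.026] for i,j in((1,1),(1,-1),(-1,-1),(-1,1))]
    cv2.polylines(b,[proj('wrist',P).round().astype(int)],True,(0,255,0))
cv2.imwrite('pics/g1.png',b)
```

```text
8.55 [0.64097392 0.19942647 0.1652463 ] (array([  0.4,   1.2, 122.2]), array([-0.03, -0.05, -0.02]))
```

View pics/g1.png

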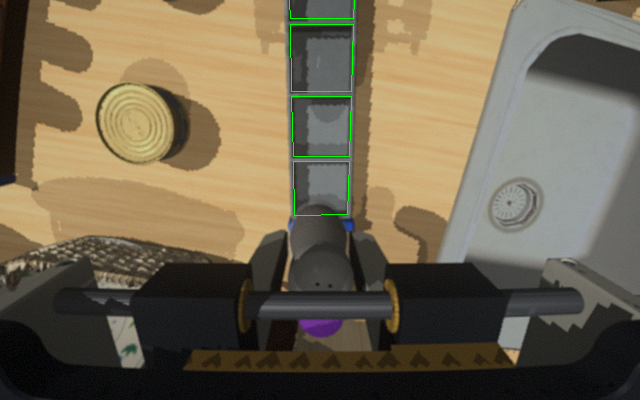

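The projected compartments line up with the tray's walls, so the pose is good. Lowering and releasing.

Emit:
carry_out(
  rows=[
    [0,0.001,0.04,0,0,0],
    [0,0.001,0.075,0,0,0],
    [0,0.001,0.1,0,0,0],
    [0,0.001,0.113,0,0,0],
    [0,0.001,0.119,0,0,0],
    [0,0.001,0.123,0,0,0],
    [0,0.001,0.123,0,0,0],
    [0,0.001,0.123,0,0,0],
  ],
)

```text
t: 9.6
tool_pos: [0.6418, 0.2012, 0.0437]
orientation: [-0.254, 3.13, 0.0]
force: [0.8, 0.5, -0.6]
opening: 0.0398
gripper_force: 19.7
```

Emit:
carry_out(
  rows=[
    [0,0,0,0,0,0],
    [0,0,0,0,0,0],
    [0,0,0,0,0,0],
    [0,0,0,0,0,0],
    [0,0,0,0,0,0],
    [0,0,-0.03,0,0,0],
    [0,0,-0.07,0,0,0],
    [0,0,-0.11,0,0,0],
    [0,0,-0.15,0,0,0],
    [0,0,-0.15,0,0,0],
  ],
  jaw=0,
)

```text
t: 10.85
tool_pos: [0.6437, 0.2017, 0.1982]
orientation: [-0.254, 3.123, 0.002]
force: [-0.0, -0.5, 0.7]
opening: 0.093
gripper_force: 0.0
```

Run:
```python
from h import *
s=robot.read_state();print(s['t'],s['tool_pos'],go((.5797,-.2087,.19),np.radians(78.9)))
a=robot.read_camera('side')[:,:,::-1]
cv2.imwrite('pics/p1.png',cv2.resize(a[120:330,230:430],None,fx=2.5,fy=2.5))
```

```text
10.85 [0.64366882 0.20168971 0.19817231] (array([ 129.4, -394.7,    6.9]), array([ 0.12,  0.46, 20.39]))
```

View pics/p1.png

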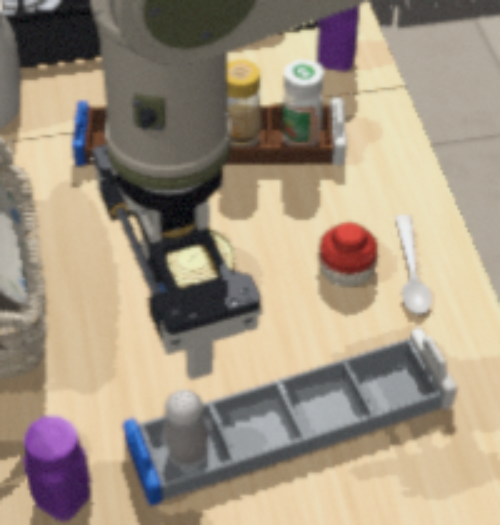

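The shaker stands upright in the metal tray's blue-end compartment at (185,430). Next is the dark-blue jar.

Emit:
carry_out(
  rows=[
    [0.03,-0.035,0.005,0,0,2],
    [0.055,-0.08,0.005,0,0,4.5],
    [0.075,-0.125,0.005,0,0,7],
    [0.09,-0.17,0.005,0,0,9.5],
    [0.1,-0.215,0.005,0,0,12],
    [0.11,-0.26,0.005,0,0,14.5],
    [0.118,-0.305,0.005,0,0,17],
    [0.125,-0.35,0.005,0,0,19],
    [0.1294,-0.385,0.005,0,0,20.4],
    [0.1294,-0.3947,0.005,0,0,20.4],
    [0.1294,-0.3947,0.005,0,0,20.4],
    [0.1294,-0.3947,0.005,0,0,20.4],
  ],
)

```text
t: 12.4
tool_pos: [0.577, -0.208, 0.1872]
orientation: [-0.302, -3.126, -0.001]
force: [-0.0, -0.0, -0.6]
opening: 0.0928
gripper_force: 0.0
```

```bash
cat > jar.py <<'E'
import sys
from h import *
n,x,y,zt,tz=sys.argv[1],*map(float,sys.argv[2:6])
s=robot.read_state();robot.read_camera('wrist')
for d in robot.outline_of('wrist',n)[:2]:
    b=cv2.boundingRect(d['pixels'].astype(np.uint8));print(round(float(d['conf']),2),b,'lid->',onz('wrist',(b[0]+b[2]/2,b[1]+b[2]*.5),zt).round(4))
print('pred',proj('wrist',[x,y,zt]).round(1));print(s['t'],s['tool_pos'],go((x,y,tz),np.radians(78.9),s))
E
python3 jar.py jar_blue_mid .5797 -.2087 .104 .045
```

```text
0.82 (293, 166, 47, 64) lid-> [ 0.5634 -0.2085  0.104 ]
0.81 (606, 229, 34, 43) lid-> [0.6865 0.1004 0.104 ]
pred [[319.6 205.9]]
12.4 [ 0.57698781 -0.2079741   0.18716595] (array([ -2.9,  -0.3, 142.2]), array([ 0.04, -0.06,  0.06]))
```

The lid occupies the lower part of the box, centred near row 206, which matches the prediction.

Emit:
carry_out(
  rows=[
    [-0.003,0,0.04,0,0,0],
    [-0.003,0,0.08,0,0,0],
    [-0.003,0,0.11,0,0,0],
    [-0.003,0,0.13,0,0,0],
    [-0.003,0,0.142,0,0,0],
    [-0.003,0,0.142,0,0,0],
    [-0.003,0,0.142,0,0,0],
  ],
)

```text
t: 13.38
tool_pos: [0.581, -0.2103, 0.0472]
orientation: [0.304, 3.125, -0.001]
force: [-0.3, 0.6, 0.7]
opening: 0.0929
gripper_force: 0.0
```

Emit:
carry_out(
  rows=[
    [0,0,0,0,0,0],
    [0,0,0,0,0,0],
    [0,0,0,0,0,0],
    [0,0,0,0,0,0],
    [0,0,0,0,0,0],
    [0,0,0,0,0,0],
    [0,0,0,0,0,0],
    [0,0,0,0,0,0],
  ],
  jaw=255,
  force=20,
)

```text
t: 14.38
tool_pos: [0.58, -0.21, 0.0458]
orientation: [-0.304, -3.127, 0.0]
force: [-1.1, -0.2, 0.7]
opening: 0.0494
gripper_force: 20.0
```

Emit:
carry_out(
  rows=[
    [0,0,-0.01,0,0,0],
    [0,0,-0.03,0,0,0],
    [0,0,-0.06,0,0,0],
    [0,0,-0.09,0,0,0],
    [0,0,-0.125,0,0,0],
    [0,0,-0.125,0,0,0],
    [0,0,-0.125,0,0,0],
  ],
)

```text
t: 15.25
tool_pos: [0.58, -0.2099, 0.171]
orientation: [0.304, 3.126, -0.0]
force: [-0.3, -0.9, -1.2]
opening: 0.0497
gripper_force: 20.0
```

```bash
cat > held.py <<'E'
import sys
from h import *
n,x,y=sys.argv[1],*map(float,sys.argv[2:4])
s=robot.read_state();p=np.array(s['tool_pos']);robot.read_camera('side')
for d in robot.outline_of('side',n)[:2]:
    m=d['pixels'];b=cv2.boundingRect(m.astype(np.uint8));print(round(float(d['conf']),2),b,[(r,(np.where(m[r])[0].min()+np.where(m[r])[0].max())/2) for r in range(b[1]+2,b[1]+b[3]-2,5)])
print('axis',proj('side',[p+[0,0,.02],p,p-[0,0,.03]]).round(1).tolist(),s['opening'],s['gripper_force'])
print(s['t'],p.round(4),go((x,y,.17),np.radians(99.3),s))
E
python3 held.py jar_blue_mid .5732 .1895
```

```text
0.95 (357, 113, 17, 35) [(115, np.float64(365.0)), (120, np.float64(365.5)), (125, np.float64(365.0)), (130, np.float64(364.5)), (135, np.float64(365.0)), (140, np.float64(364.0)), (145, np.float64(364.0))]
0.84 (289, 125, 20, 22) [(127, np.float64(298.0)), (132, np.float64(298.5)), (137, np.float64(298.5)), (142, np.float64(299.5))]
axis [[299.2, 123.4], [299.5, 129.5], [299.9, 138.3]] 0.049717083608959656 19.999529204797
15.25 [ 0.58   -0.2099  0.171 ] (array([ 83.7, 390.6,   1. ]), array([-1.000e-02,  3.000e-02, -2.042e+01]))
```

Emit:
carry_out(
  rows=[
    [0.01,0.03,0,0,0,-2],
    [0.02,0.075,0,0,0,-4],
    [0.03,0.12,0,0,0,-6],
    [0.04,0.165,0,0,0,-8],
    [0.05,0.21,0,0,0,-10],
    [0.06,0.255,0,0,0,-12.5],
    [0.07,0.3,0,0,0,-15],
    [0.077,0.345,0,0,0,-18],
    [0.0837,0.38,0,0,0,-20.4],
    [0.0837,0.3906,0,0,0,-20.4],
    [0.0837,0.3906,0,0,0,-20.4],
    [0.0837,0.3906,0,0,0,-20.4],
  ],
)

```text
t: 16.85
tool_pos: [0.5732, 0.1882, 0.1703]
orientation: [0.252, -3.131, 0.001]
force: [-0.3, -0.7, -0.7]
opening: 0.0497
gripper_force: 20.0
```

```bash
python3 -c "
from h import *
s=robot.read_state();print(s['tool_pos'],go((.5732,.1895,.0475),np.radians(99.3),s))"
```

```text
[0.57317882 0.1881801  0.17027948] (array([ -0.3,   1.4, 122.8]), array([-0.03, -0.05, -0.1 ]))
```

Emit:
carry_out(
  rows=[
    [0,0.001,0.04,0,0,0],
    [0,0.001,0.075,0,0,0],
    [0,0.001,0.1,0,0,0],
    [0,0.001,0.113,0,0,0],
    [0,0.001,0.119,0,0,0],
    [0,0.001,0.123,0,0,0],
    [0,0.001,0.123,0,0,0],
    [0,0.001,0.123,0,0,0],
  ],
)

```text
t: 17.85
tool_pos: [0.5737, 0.1906, 0.0487]
orientation: [-0.254, 3.13, 0.0]
force: [0.0, 0.8, -1.3]
opening: 0.0496
gripper_force: 20.0
```

Emit:
carry_out(
  rows=[
    [0,0,0,0,0,0],
    [0,0,0,0,0,0],
    [0,0,0,0,0,0],
    [0,0,0,0,0,0],
    [0,0,0,0,0,0],
    [0,0,-0.03,0,0,0],
    [0,0,-0.07,0,0,0],
    [0,0,-0.11,0,0,0],
    [0,0,-0.15,0,0,0],
    [0,0,-0.15,0,0,0],
  ],
  jaw=0,
)

```text
t: 19.1
tool_pos: [0.5756, 0.1911, 0.2027]
orientation: [-0.254, 3.124, 0.002]
force: [-0.8, -0.4, -0.2]
opening: 0.093
gripper_force: 0.0
```

Run:
```python
from h import *
s=robot.read_state();print(s['t'],s['tool_pos'],go((.5104,-.1938,.195),np.radians(78.9)))
a=robot.read_camera('side')[:,:,::-1]
cv2.imwrite('pics/p2.png',cv2.resize(a[120:330,230:430],None,fx=2.5,fy=2.5))
```

```text
19.1 [0.5755544  0.19108044 0.20267608] (array([ 126.5, -369.3,    6.5]), array([ 0.11,  0.44, 20.38]))
```

View pics/p2.png

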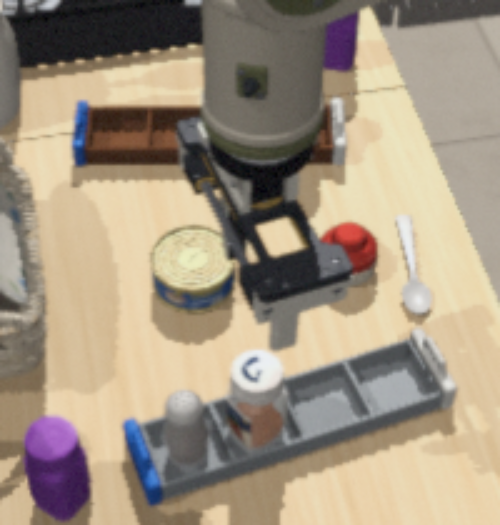

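The dark-blue jar stands in the second compartment at (257,400), and the tin and timer haven't moved. Next is the yellow jar.

Emit:
carry_out(
  rows=[
    [0.02,-0.035,0.005,0,0,2],
    [0.035,-0.08,0.005,0,0,4.5],
    [0.05,-0.125,0.005,0,0,7],
    [0.065,-0.17,0.005,0,0,9.5],
    [0.08,-0.215,0.005,0,0,12],
    [0.095,-0.26,0.005,0,0,15],
    [0.11,-0.305,0.005,0,0,18],
    [0.12,-0.345,0.005,0,0,20.4],
    [0.1265,-0.3693,0.005,0,0,20.4],
    [0.1265,-0.3693,0.005,0,0,20.4],
    [0.1265,-0.3693,0.005,0,0,20.4],
    [0.1265,-0.3693,0.005,0,0,20.4],
  ],
)

```text
t: 20.65
tool_pos: [0.5078, -0.1933, 0.1923]
orientation: [-0.302, -3.126, -0.001]
force: [-0.3, 0.9, -0.4]
opening: 0.0934
gripper_force: 0.0
```

```bash
python3 jar.py jar_yellow_mid .5104 -.1938 .106 .046
```

```text
0.69 (295, 168, 45, 59) lid-> [ 0.496  -0.1934  0.106 ]
pred [[320.  204.8]]
20.65 [ 0.50775998 -0.19330433  0.19225199] (array([ -2.8,  -0. , 146.2]), array([ 0.02, -0.04,  0.05]))
```

Emit:
carry_out(
  rows=[
    [-0.003,0,0.04,0,0,0],
    [-0.003,0,0.08,0,0,0],
    [-0.003,0,0.11,0,0,0],
    [-0.003,0,0.134,0,0,0],
    [-0.003,0,0.146,0,0,0],
    [-0.003,0,0.146,0,0,0],
    [-0.003,0,0.146,0,0,0],
  ],
)

```text
t: 21.62
tool_pos: [0.5117, -0.1953, 0.0481]
orientation: [0.304, 3.125, -0.001]
force: [-0.7, 0.3, -0.5]
opening: 0.0928
gripper_force: 0.0
```

Emit:
carry_out(
  rows=[
    [0,0,0,0,0,0],
    [0,0,0,0,0,0],
    [0,0,0,0,0,0],
    [0,0,0,0,0,0],
    [0,0,0,0,0,0],
    [0,0,0,0,0,0],
    [0,0,0,0,0,0],
    [0,0,0,0,0,0],
  ],
  jaw=255,
  force=20,
)

```text
t: 22.62
tool_pos: [0.5107, -0.195, 0.0467]
orientation: [-0.304, -3.127, -0.0]
force: [0.1, -0.3, -0.1]
opening: 0.0427
gripper_force: 20.0
```

Emit:
carry_out(
  rows=[
    [0,0,-0.01,0,0,0],
    [0,0,-0.03,0,0,0],
    [0,0,-0.06,0,0,0],
    [0,0,-0.09,0,0,0],
    [0,0,-0.125,0,0,0],
    [0,0,-0.125,0,0,0],
    [0,0,-0.125,0,0,0],
  ],
)

```text
t: 23.5
tool_pos: [0.5104, -0.1948, 0.1711]
orientation: [-0.304, -3.126, -0.0]
force: [-0.3, 0.0, -2.2]
opening: 0.0429
gripper_force: 20.0
```

```bash
python3 held.py jar_yellow_mid .5061 .1785
```

```text
0.71 (318, 126, 16, 20) [(128, np.float64(325.5)), (133, np.float64(325.5)), (138, np.float64(325.5)), (143, np.float64(325.5))]
axis [[326.7, 123.6], [326.7, 129.6], [326.7, 138.4]] 0.04294003156395538 19.993990162038244
23.5 [ 0.5104 -0.1948  0.1711] (array([ 76.2, 365.5,   1.2]), array([ 2.000e-02, -3.000e-02, -2.042e+01]))
```

Emit:
carry_out(
  rows=[
    [0.01,0.03,0,0,0,-2],
    [0.02,0.075,0,0,0,-4],
    [0.03,0.12,0,0,0,-6.5],
    [0.04,0.165,0,0,0,-9],
    [0.05,0.21,0,0,0,-11.5],
    [0.06,0.255,0,0,0,-14],
    [0.068,0.3,0,0,0,-17],
    [0.076,0.345,0,0,0,-20.4],
    [0.0762,0.3655,0,0,0,-20.4],
    [0.0762,0.3655,0,0,0,-20.4],
    [0.0762,0.3655,0,0,0,-20.4],
    [0.0762,0.3655,0,0,0,-20.4],
  ],
)

```text
t: 25.1
tool_pos: [0.5065, 0.1771, 0.1716]
orientation: [0.251, -3.131, 0.001]
force: [-0.2, 0.3, -2.2]
opening: 0.0431
gripper_force: 20.0
```

```bash
python3 -c "
from h import *
s=robot.read_state();print(s['tool_pos'],go((.505,.1785,.0485),np.radians(99.3),s))"
```

```text
[0.50650315 0.17707662 0.17156455] (array([  1.2,   1.7, 123.1]), array([-0.02, -0.02, -0.12]))
```

Emit:
carry_out(
  rows=[
    [0.001,0.001,0.04,0,0,0],
    [0.001,0.001,0.075,0,0,0],
    [0.001,0.001,0.1,0,0,0],
    [0.001,0.001,0.113,0,0,0],
    [0.001,0.001,0.119,0,0,0],
    [0.001,0.001,0.123,0,0,0],
    [0.001,0.001,0.123,0,0,0],
    [0.001,0.001,0.123,0,0,0],
  ],
)

```text
t: 26.1
tool_pos: [0.5058, 0.1793, 0.0495]
orientation: [-0.254, 3.13, 0.0]
force: [0.1, -0.2, -1.3]
opening: 0.0428
gripper_force: 20.0
```

Emit:
carry_out(
  rows=[
    [0,0,0,0,0,0],
    [0,0,0,0,0,0],
    [0,0,0,0,0,0],
    [0,0,0,0,0,0],
    [0,0,0,0,0,0],
    [0,0,-0.03,0,0,0],
    [0,0,-0.07,0,0,0],
    [0,0,-0.11,0,0,0],
    [0,0,-0.15,0,0,0],
    [0,0,-0.15,0,0,0],
  ],
  jaw=0,
)

```text
t: 27.35
tool_pos: [0.5077, 0.1798, 0.2032]
orientation: [-0.254, 3.124, 0.002]
force: [0.3, 0.9, 0.6]
opening: 0.0929
gripper_force: 0.0
```

Run:
```python
from h import *
s=robot.read_state();print(s['t'],s['tool_pos'],go((.4437,-.180,.195),np.radians(78.9)))
a=robot.read_camera('side')[:,:,::-1]
cv2.imwrite('pics/p3.png',cv2.resize(a[120:330,230:430],None,fx=2.5,fy=2.5))
```

```text
27.35 [0.50768018 0.17978159 0.20318154] (array([ 121.2, -344.8,    7.1]), array([ 0.11,  0.41, 20.38]))
```

View pics/p3.png

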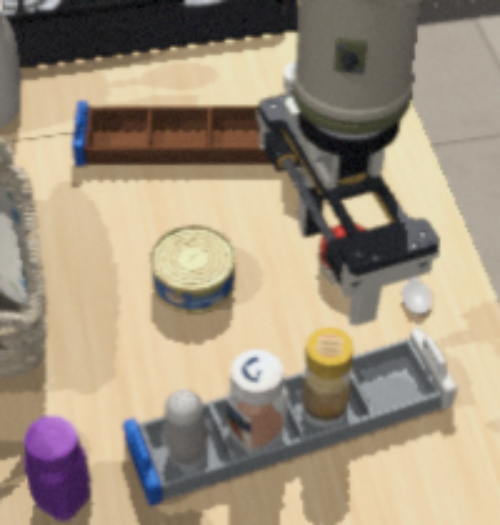

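The yellow jar stands in the third compartment at (328,375). Next is the green jar.

Emit:
carry_out(
  rows=[
    [0.02,-0.035,0.005,0,0,2.5],
    [0.035,-0.08,0.005,0,0,5],
    [0.05,-0.125,0.005,0,0,8],
    [0.065,-0.17,0.005,0,0,11],
    [0.08,-0.215,0.005,0,0,14],
    [0.095,-0.26,0.005,0,0,17],
    [0.108,-0.3,0.005,0,0,20.4],
    [0.121,-0.335,0.005,0,0,20.4],
    [0.121,-0.345,0.005,0,0,20.4],
    [0.121,-0.345,0.005,0,0,20.4],
    [0.121,-0.345,0.005,0,0,20.4],
    [0.121,-0.345,0.005,0,0,20.4],
  ],
)

```text
t: 28.9
tool_pos: [0.4417, -0.1798, 0.1936]
orientation: [-0.302, -3.127, -0.0]
force: [0.0, 0.3, -0.3]
opening: 0.0931
gripper_force: 0.0
```

```bash
python3 jar.py jar_green_mid .4437 -.18 .106 .046
```

```text
0.68 (296, 167, 43, 58) lid-> [ 0.4283 -0.1797  0.106 ]
pred [[320.3 203.8]]
28.9 [ 0.44174071 -0.17976515  0.19361018] (array([-2.000e+00,  1.000e-01,  1.476e+02]), array([ 0.02, -0.01,  0.07]))
```

Emit:
carry_out(
  rows=[
    [-0.002,0,0.04,0,0,0],
    [-0.002,0,0.08,0,0,0],
    [-0.002,0,0.11,0,0,0],
    [-0.002,0,0.135,0,0,0],
    [-0.002,0,0.147,0,0,0],
    [-0.002,0,0.147,0,0,0],
    [-0.002,0,0.147,0,0,0],
  ],
)

```text
t: 29.88
tool_pos: [0.4444, -0.1816, 0.048]
orientation: [0.304, 3.125, -0.001]
force: [0.1, -0.1, -0.5]
opening: 0.0928
gripper_force: 0.0
```

Emit:
carry_out(
  rows=[
    [0,0,0,0,0,0],
    [0,0,0,0,0,0],
    [0,0,0,0,0,0],
    [0,0,0,0,0,0],
    [0,0,0,0,0,0],
    [0,0,0,0,0,0],
    [0,0,0,0,0,0],
    [0,0,0,0,0,0],
  ],
  jaw=255,
  force=20,
)

```text
t: 30.88
tool_pos: [0.4434, -0.1812, 0.0467]
orientation: [-0.304, -3.127, 0.0]
force: [-1.0, -0.5, -0.4]
opening: 0.0426
gripper_force: 20.0
```

Emit:
carry_out(
  rows=[
    [0,0,-0.01,0,0,0],
    [0,0,-0.03,0,0,0],
    [0,0,-0.06,0,0,0],
    [0,0,-0.09,0,0,0],
    [0,0,-0.125,0,0,0],
    [0,0,-0.125,0,0,0],
    [0,0,-0.125,0,0,0],
  ],
)

```text
t: 31.75
tool_pos: [0.4433, -0.1811, 0.1714]
orientation: [-0.304, -3.127, -0.0]
force: [0.1, -0.3, -1.0]
opening: 0.0426
gripper_force: 20.0
```

```bash
python3 held.py jar_green_mid .439 .1675
```

```text
0.78 (344, 125, 17, 21) [(127, np.float64(352.0)), (132, np.float64(352.0)), (137, np.float64(351.5)), (142, np.float64(351.0))]
axis [[353.2, 123.5], [352.9, 129.5], [352.5, 138.4]] 0.042590346725063 19.97958410953288
31.75 [ 0.4433 -0.1811  0.1714] (array([ 71.4, 341.2,   1.4]), array([ 1.000e-02, -1.000e-02, -2.042e+01]))
```

Emit:
carry_out(
  rows=[
    [0.01,0.03,0,0,0,-2],
    [0.02,0.075,0,0,0,-4],
    [0.03,0.12,0,0,0,-6.5],
    [0.04,0.165,0,0,0,-9],
    [0.05,0.21,0,0,0,-12],
    [0.06,0.255,0,0,0,-15],
    [0.068,0.3,0,0,0,-18],
    [0.0714,0.33,0,0,0,-20.4],
    [0.0714,0.3412,0,0,0,-20.4],
    [0.0714,0.3412,0,0,0,-20.4],
    [0.0714,0.3412,0,0,0,-20.4],
    [0.0714,0.3412,0,0,0,-20.4],
  ],
)

```text
t: 33.35
tool_pos: [0.4393, 0.1664, 0.1717]
orientation: [0.252, -3.131, 0.0]
force: [0.4, -0.7, -1.1]
opening: 0.0424
gripper_force: 20.0
```

```bash
python3 -c "
from h import *
s=robot.read_state();print(s['tool_pos'],go((.438,.1675,.0485),np.radians(99.3),s))"
```

```text
[0.43930817 0.1663669  0.17171799] (array([  1.1,   1.4, 123.2]), array([-0.01, -0.01, -0.11]))
```

Emit:
carry_out(
  rows=[
    [0.001,0.001,0.04,0,0,0],
    [0.001,0.001,0.075,0,0,0],
    [0.001,0.001,0.1,0,0,0],
    [0.001,0.001,0.113,0,0,0],
    [0.001,0.001,0.119,0,0,0],
    [0.001,0.001,0.123,0,0,0],
    [0.001,0.001,0.123,0,0,0],
    [0.001,0.001,0.123,0,0,0],
  ],
)

```text
t: 34.35
tool_pos: [0.4386, 0.1684, 0.0495]
orientation: [-0.254, 3.13, 0.0]
force: [0.0, -0.4, -1.3]
opening: 0.0428
gripper_force: 20.0
```

Emit:
carry_out(
  rows=[
    [0,0,0,0,0,0],
    [0,0,0,0,0,0],
    [0,0,0,0,0,0],
    [0,0,0,0,0,0],
    [0,0,0,0,0,0],
    [0,0,-0.03,0,0,0],
    [0,0,-0.07,0,0,0],
    [0,0,-0.11,0,0,0],
    [0,0,-0.15,0,0,0],
    [0,0,-0.19,0,0,0],
    [0,0,-0.19,0,0,0],
    [0,0,-0.19,0,0,0],
  ],
  jaw=0,
)

```text
t: 35.85
tool_pos: [0.4379, 0.1681, 0.2381]
orientation: [0.254, -3.131, 0.0]
force: [0.2, -0.6, -0.4]
opening: 0.0928
gripper_force: 0.0
```

Run:
```python
from h import *
a=robot.read_camera('side')[:,:,::-1];b=robot.read_camera('top')[:,:,::-1]
cv2.imwrite('pics/p4.png',np.hstack([cv2.resize(a[120:330,230:430],None,fx=2,fy=2),cv2.resize(b[110:320,200:380],None,fx=2,fy=2)]))
for n in('timer_mid','tin_mid'):
    for c in('side','top'): print(n,c,[np.round(d['pixel']).tolist() for d in robot.outline_of(c,n)[:1]])
```

```text
timer_mid side [[367.0, 220.0]]
timer_mid top [[296.0, 252.0]]
tin_mid side [[306.0, 227.0]]
tin_mid top [[303.0, 188.0]]
```

View pics/p4.png

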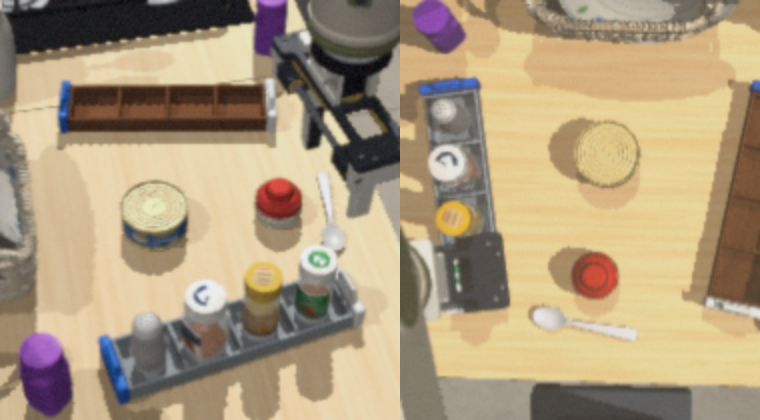

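All four jars stand upright in order in the metal tray, at (148,343), (205,318), (262,298) and (316,283). The wooden tray is empty, and the timer and tin are where they were. The gripper is clear, so I hand in.

```bash
python3 -c "
from plant import robot
print(robot.close_job())"
```

```text
the job is handed in; nothing more can be done
None
```

The job is handed in: from the blue end, the shaker, dark-blue, yellow and green jars stand upright in the metal tray in their original order, and the timer and tin were left where they were.

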